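# Load a cap in the blow-off station and latch its guard

## Robot

A 6-joint arm with a two-finger parallel gripper is mounted at the origin on the work surface. World frame = base frame: x ahead of the robot, y to its left, z up, the work surface at z = 0. Lengths are in m, angles in rad, forces in N, time in s.
With the tool pointing down it reaches from about 0.35 to 0.85 m from the base axis. Payload 8.1 kg.
Tool frame: the origin (TCP) lies on the mounting face of the last link; the fingertips stand 186 mm ahead of it and the grasp point (between the pads) lies 167 mm ahead of it; z points along the fingers, y is the line along which they close (so a half turn about z gives the same grasp; the last joint's range is limited). The gripper opens to 93 mm and grips with 3 to 60 N. Pads are 15 mm wide; open, the fingers measure 128 mm over their backs; the gripper's body (75 mm by 188 mm) begins 65 mm behind the grasp point.
Start: joints at [1.135, 0.13, 1.488, -0, 1.523, -0.085], TCP at [0.206, 0.563, 0.405] pointing down, gripper open.
Joint ranges: [-2.96, 2.96], [-0.89, 2.26], [0.02, 2.5], [-1.34, 4.48], [0, 2.73], [-2.66, 2.66]. Speed limits (rad/s): [2.39, 2.39, 2.79, 3.14, 3.14, 3.14].

## Interface

Orientations are given as a rotation vector (axis times angle).
In Python, from plant import * gives the robot as it stands. The module is installed in compiled form; this text tells all that it offers.
- The arm moves only by the tool arm_command, never from a script. Its argument "increments" is a list of rows, each a list of 6 numbers: the shift along the tool's x, y, z in units of 0.2 m (1.0 is 0.2 m), then the turn, a rotation vector about the tool's x, y, z in units of pi rad (1.0 is pi rad). A call has exactly 5 rows; each row is the pose to reach, as a shift and turn from the pose commanded when the call began, along the tool's axes at that moment, turning the shorter way round; what a row does not reach only later rows make up. A row lasts 1/8 s, in which the tool goes at most 62.5 mm and 10.7 degrees, less where a joint would pass 70% of its speed; a pose out of reach is approached as far as the arm can. A call with a number of a shift or a turn outside -1 to 1 is refused whole. A call with a gripper value outside its range is refused whole. "fingers" is the closure, from -1 (fully open) to 1 (shut), set as the call begins (left out, the last holds). The fingers move at their own pace and stop on an object; "force" is the grip in N (left out, the last holds). Time passes only in rows, so rows that repeat a pose let the fingers close, or fill a call up. It gives the time, the measured TCP pose, the force, the opening and the grip force at its end, in the units of the state.
- read_state(): the state, without advancing time (a new reading comes with each control period).
- read_camera(name): name is "scene" or "top" or "wrist"; returns a dict with "image" (400x640x3 uint8, red, green, blue), "fx", "fy", "cx", "cy" (pixels), "k1" (the pictures are not rectified: a ray, as slopes to the right and down, at radius r is drawn at 1 + k1 r^2 times it, then the intrinsics apply), "T" (4x4, takes a point from camera to world coordinates). Camera axes: x right, y down, z forward; pixel columns grow to the right and rows downward; lengths in m; the calibration is good to about 2 mm. A picture is of the moment at which its call begins. There is no depth.
- close_job(): hands the job in; it is judged then, once.
The state is a dict: "t": time; "q": joint angles; "dq": joint speeds; "joint_torque": joint torques, N m; "tool_pos": TCP position; "orientation": TCP orientation; "force": force on the tool from outside, world axes, zero at the start; "wrist_torque": the same for the moment, N m; "opening": finger opening in m; "gripper_force": force on a finger pad.
Only numpy, scipy, OpenCV 4.12 (cv2) and the standard library are available. Lean on these libraries where they do the work, as an engineer would, in place of code of your own. Each camera call takes 0.05 s, during which the arm holds its last target. There are 200 camera calls.

## Task

Put the white cap upright into the blue nest of the blow-off station, then push the orange-framed clear guard over it until the spring latch clicks in behind the guard's tooth, so that the guard stays shut by itself. Push gently and steadily: no slamming, and stop once it has clicked, because the latch is easily damaged. Leave everything else on the table where it is.

Things in the scene. Friction and masses are not known exactly. Their poses are not given: they have to be found in the camera images.
- cap_white: The plain white plastic cap, a solid upright cylinder 44 mm in diameter and 42 mm high, 25 to 50 g, standing on the table. Origin: centre of its underside, z up. Identical-sized red and black caps with a coloured band stand about too; they stay where they are.
- station: Aluminium bed of the blow-off station, fixed; place and yaw vary. Origin on the table, z up; spans x -75..75, y -190..220, z 0..20 mm. The guard shuts along its +y. Two 6 mm high steel rails run along y at x = +-55 mm. At the +y end: the latch block (100 mm wide, to 125 mm above the table) with the red pawl on top. Else only nest and guard stand on it.
- nest_floor (a point): Centre of the floor of the blue nest, a round socket on the bed at (0, 50, 20) mm in the station's frame, same axes. The cap stands in it: bore 49 mm for the lowest 6 mm, then 55 mm up to the rim 10 mm above the floor; outer diameter 68 mm. Open from above while the guard is open.
- guard_handle (a point): Middle of the rear (-y) face of the guard's orange push handle, station's axes, 103 mm above the table. An upright plate 70 mm along x, 12 mm thick along y, 78 to 122 mm above the table. Nothing stands behind it, so closed fingers can be lowered at its -y side and push it; or pinch it across y, above the roof.
- guard_front (a point): Middle of the guard's front (+y) roof edge, station's axes, roof top 80 mm above the table. The guard is a clear orange-edged hood 110 mm wide (x), 150 mm long (y), open below and in front; its rear wall lies flush with the handle's rear face. A ramped steel tooth 8 mm high sits on the roof just behind this edge.
- guard (a joint): Travel of the guard along the station's +y, m: 0 open, starts at 0 to 0.025. Friction 1.5 N; stays where left until it meets the ejector. The latch block is set differently each time: the pawl catches somewhere between 0.139 and 0.161, to be felt. The hand must never press with more than 22 N on the guard, nor drive it faster than 0.25 m/s.
- pawl (a joint): Lift of the red spring pawl on the latch block, m: 0 down, rises to 0.007 as its roller rides over the guard's tooth, back to 0 once clicked in behind it. The push on the guard climbs over the last 25 mm to 10..13 N, eases to 8 on the tooth and drops to 4..6 N at the click; some 1.5 mm further a rubber bumper adds 7 N per mm.
- ejector (a joint): Compression of the brass ejector pin in the latch block, m: 0 free, about 0.014 with the guard latched and let go. Its spring pushes the guard back with 1 to 5 N, so a guard let go before the click slides back.
- cap_red: Bystander: red cap with a white band, 44 x 42 mm. Origin: its underside.
- cap_black: Bystander: black cap with a yellow band, 44 x 42 mm. Origin: its underside.
- ink_can: Bystander: grey can with a red label, 72 mm wide, 90 mm high. Origin: its underside.
- ink_jar: Bystander: black jar with white lid, 60 mm wide, 70 mm high. Origin: its underside.
- thinner: Bystander: blue bottle, 64 mm wide, 160 mm high. Origin: its underside.
- ink_knife: Bystander: ink knife with a wooden handle, lying flat. Origin: its underside.
- wrench: Bystander: steel wrench, lying flat. Origin: its underside.
Mind the look-alikes: they are no part of the job. Leave any pink or purple look-alike of the cap_white alone.

How it is judged:
By the outcome, as a careful person would: the job done as asked, in the order asked, and still so for the second after the job is handed in, with the robot touching nothing.
It also fails if it takes over 58 s, if anything falls off the work surface, if the arm or the gripper's body presses on something with over 40 N, if the wrist force passes 120 N, or if a joint passes its speed limit or range.

## Working session

There is one attempt and no reset: what is moved stays moved. The work goes in short steps, Python scripts to look and compute and a tool call to move; the robot and the scene stay as the last step left them, time stands still between calls to the robot, and variables do not carry over. Pictures are saved under pics/ and viewed, at most 10 in all, crops included, and the job is handed in when it is done.

Besides the shell and the picture viewer there is one more tool, called after "Call:" in YAML: its name, and indented under it one key for each argument. arm_command: Moves the arm, as the interface text tells. Shifts and turns lie within -1 to 1; 1 stands for 0.2 m of shift or pi rad of turn. Its arguments: {"type":"object","properties":{"increments":{"type":"array","items":{"type":"array","items":{"type":"number","minimum":-1,"maximum":1}}},"fingers":{"type":"number"},"force":{"type":"number"}},"required":["increments"]}

```bash
mkdir -p pics
cat > h.py <<'E'
from plant import *
import numpy as np, cv2
from scipy.spatial.transform import Rotation as R
def snap(n,f):
    c=read_camera(n); cv2.imwrite('pics/'+f,c['image'][:,:,::-1]); np.savez('pics/'+f+'.npz',**c); return c
def load(f): return dict(np.load('pics/'+f+'.npz'))
def px2w(c,u,v,z):
    d=np.array([(u-c['cx'])/c['fx'],(v-c['cy'])/c['fy']]); p=d.copy()
    for _ in range(20): p=d/(1+c['k1']*(p@p))
    r=c['T'][:3,:3]@np.array([*p,1]); o=c['T'][:3,3]; return o+r*(z-o[2])/r[2]
def w2px(c,P):
    q=np.linalg.inv(c['T'])@np.array([*P,1]); p=q[:2]/q[2]; p=p*(1+c['k1']*(p@p)); return np.array([c['fx']*p[0]+c['cx'],c['fy']*p[1]+c['cy']])
def rel(pos,rot=None):
    "units from current tool pose to pos / rotation"
    s=read_state(); T=R.from_rotvec(s['orientation']); d=T.inv().apply(np.array(pos)-s['tool_pos'])/0.2
    w=np.zeros(3) if rot is None else (T.inv()*rot).as_rotvec()/np.pi
    return np.round(d,4),np.round(w,4)
E
python3 - <<'E'
from h import *
for n in('scene','top'):
    c=snap(n,n+'.png'); print(n,c['fx'],c['k1'],np.round(c['T'],3).tolist())
s=read_state(); print(s)
E
```

```text
scene 428.2224192778801 0.018397876603568727 [[0.123, 0.758, -0.64, 1.344], [0.992, -0.09, 0.084, -0.069], [0.006, -0.646, -0.763, 1.002], [0.0, 0.0, 0.0, 1.0]]
top 425.92793686354906 -0.03687044903474384 [[-0.019, -0.992, 0.124, 0.413], [-1.0, 0.019, -0.0, 0.014], [-0.002, -0.124, -0.992, 1.417], [0.0, 0.0, 0.0, 1.0]]
{'t': 0.1, 'q': array([ 1.13463187e+00,  1.31079271e-01,  1.48916861e+00,  6.88591958e-06,
        1.52300669e+00, -8.53967684e-02]), 'dq': array([ 1.29395692e-03, -5.49288101e-04, -3.02359638e-03,  1.58321826e-03,
       -1.23000895e-05, -2.74350744e-04]), 'joint_torque': array([ 2.91768811e-03, -5.61339605e+01, -4.93097091e+01,  7.72153353e-02,
        2.89117143e-02, -7.69452299e-05]), 'tool_pos': array([0.20605942, 0.56328584, 0.40379688]), 'orientation': array([-5.48088682e-01, -3.09296992e+00,  2.51913369e-03]), 'force': array([-0.19065491,  0.29021725,  0.36393328]), 'wrist_torque': array([-0.04827751, -0.05121163,  0.01304741]), 'gripper_force': 0.0, 'opening': 0.0927624374840941}
```

View pics/top.png

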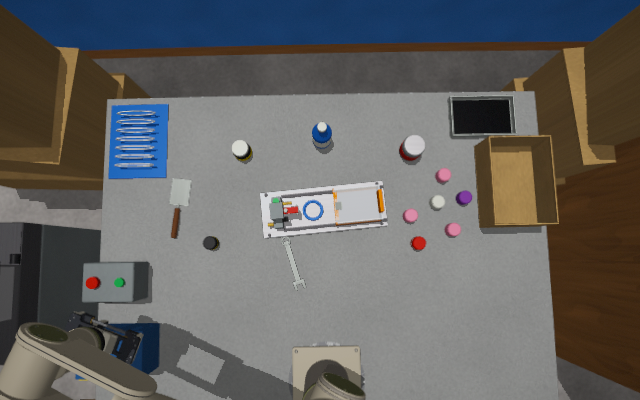

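View pics/scene.png

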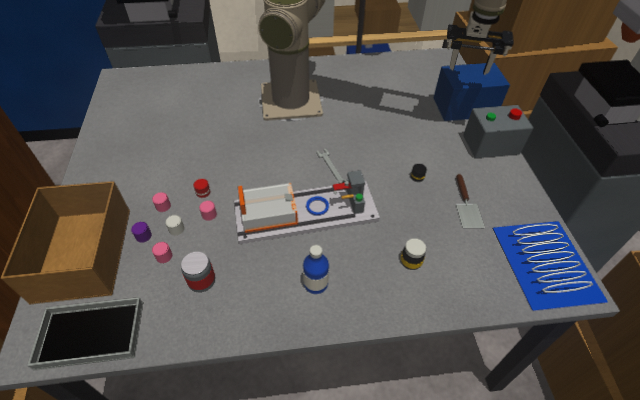

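Candidates for the white cap in the top view are the white cap at (438,202), pink at (444,175), (411,215) and (454,230), purple at (464,198), red at (418,243), and the jar's white lid at (241,150). I choose (438,202) and will check it in a close crop. The station has its latch block at (278,210), nest at (313,210) and orange handle at (381,200).

Run:
```python
from h import *
c=load('top.png');s=load('scene.png')
for n,a,b in(('white',(438,202),(174,220)),):
    print(n,px2w(c,*a,.042),px2w(s,*b,.042))
for n,a in(('pk1',(444,175)),('pk2',(411,215)),('pk3',(454,230)),('pur',(464,198)),('red',(418,243))): print(n,px2w(c,*a,.042)[:2])
print('nest',px2w(c,313,210,.03),px2w(s,317,206,.03))
cs=[px2w(c,*p,.02)[:2] for p in((262,194),(382,182),(387,225),(265,238))]; print(np.round(cs,3))
im=c['image']; w=np.hstack([cv2.resize(im[155:260,390:490],(400,420),interpolation=2),cv2.resize(im[172:247,255:395],(400*14//14,214),interpolation=2).repeat(1,0) if 0 else cv2.resize(im[155:260,295:395],(400,420),interpolation=2)])
cv2.imwrite('pics/crop1.png',w[:,:,::-1])
rot=R.from_matrix(np.array([[0,-1,0],[-1,0,0],[0,0,-1]]).T)
print(rot.as_rotvec(), R.from_rotvec(read_state()['orientation']).as_matrix().round(3))
```

```text
white [ 0.5629902  -0.37534798  0.042     ] [ 0.56691355 -0.37397468  0.042     ]
pk1 [ 0.65178072 -0.4000341 ]
pk2 [ 0.5223481 -0.2851564]
pk3 [ 0.47088992 -0.42251945]
pur [ 0.57442963 -0.46144508]
red [ 0.43159857 -0.30367135]
nest [0.54606344 0.03235344 0.03      ] [0.5540364  0.03203007 0.03      ]
[[ 0.604  0.2  ]
 [ 0.636 -0.198]
 [ 0.493 -0.209]
 [ 0.458  0.191]]
[ 2.22144147 -2.22144147  0.        ] [[-0.939  0.344 -0.001]
 [ 0.344  0.939 -0.002]
 [ 0.    -0.002 -1.   ]]
```

View pics/crop1.png

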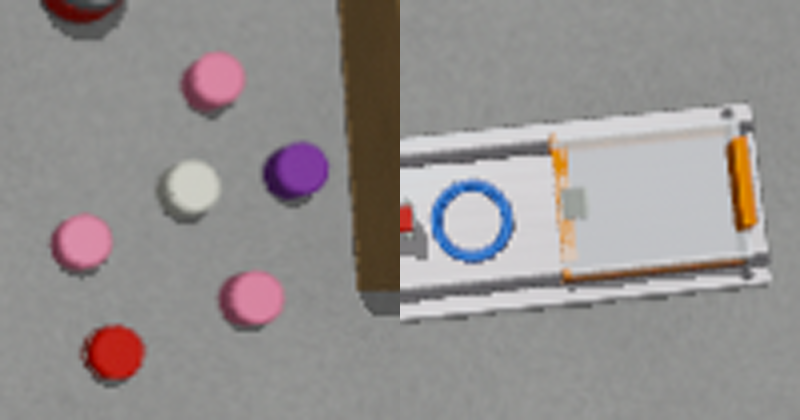

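The crop shows the plain white cap at (190,187) in the left half, with pink and purple look-alikes around it. The choice is confirmed, and the guard is open with the nest clear. I move above the cap.

Call:
arm_command:
  increments:
    - [-0.165,-0.19,0,0,0,0]
    - [-0.33,-0.38,0,0,0,0]
    - [-0.495,-0.57,0,0,0,0]
    - [-0.66,-0.76,0,0,0,0]
    - [-0.825,-0.95,0,0,0,0]
  fingers: -1

```text
t: 0.72
tool_pos: [0.296, 0.3268, 0.4043]
orientation: [-0.548, -3.093, 0.001]
force: [1.3, 0.6, -0.2]
opening: 0.093
gripper_force: 0.0
```

Call:
arm_command:
  increments:
    - [-0.165,-0.19,0,0,0,0]
    - [-0.33,-0.38,0,0,0,0]
    - [-0.495,-0.57,0,0,0,0]
    - [-0.66,-0.76,0,0,0,0]
    - [-0.825,-0.95,0,0,0,0]

```text
t: 1.35
tool_pos: [0.3856, 0.0916, 0.4046]
orientation: [0.548, 3.093, 0.0]
force: [0.2, -0.2, 0.2]
opening: 0.0931
gripper_force: 0.0
```

Run:
```python
from h import *
c=snap('wrist','w1.png'); s=read_state(); print(s['t'],s['tool_pos'],s['orientation'],s['force'])
T=np.linalg.inv(np.vstack([np.hstack([R.from_rotvec(s['orientation']).as_matrix(),s['tool_pos'][:,None]]),[0,0,0,1]]))@c['T']; print(T.round(3),c['fx'])
```

```text
1.4 [0.38703299 0.0873421  0.40452326] [ 0.55257527  3.09116436 -0.00507706] [ 0.92202655 -3.48451976 -0.27139177]
[[ 0.003 -0.968 -0.249  0.072]
 [ 1.     0.002  0.004  0.002]
 [-0.003 -0.249  0.968  0.019]
 [ 0.     0.     0.     1.   ]] 298.762938166833
```

View pics/w1.png

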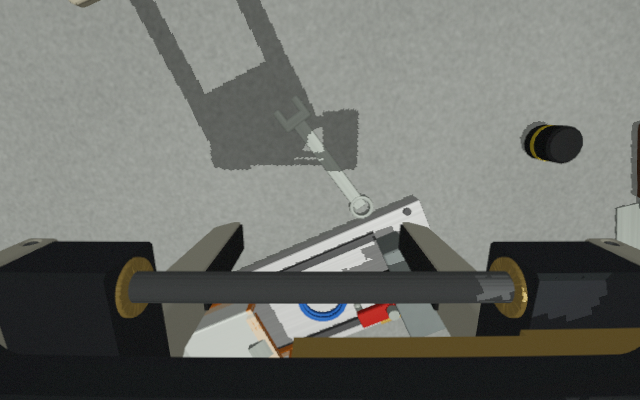

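The wrist view shows the nest at (322,303) partly hidden behind the gripper bar, the wrench at (330,150) and the black cap at (555,143). I go on to the white cap.

Call:
arm_command:
  increments:
    - [-0.165,-0.19,0,0,0,0]
    - [-0.33,-0.38,0,0,0,0]
    - [-0.495,-0.57,0,0,0,0]
    - [-0.66,-0.76,0,0,0,0]
    - [-0.825,-0.95,0,0,0,0]

```text
t: 2.02
tool_pos: [0.4754, -0.1434, 0.4044]
orientation: [-0.549, -3.093, -0.0]
force: [0.1, 0.3, 0.3]
opening: 0.0931
gripper_force: 0.0
```

Call:
arm_command:
  increments:
    - [-0.165,-0.19,0.1,0,0,0.01]
    - [-0.33,-0.38,0.2,0,0,0.02]
    - [-0.495,-0.57,0.3,0,0,0.03]
    - [-0.66,-0.76,0.4,0,0,0.044]
    - [-0.82,-0.93,0.47,0,0,0.044]

```text
t: 2.65
tool_pos: [0.5654, -0.3742, 0.3087]
orientation: [-0.762, -3.046, -0.001]
force: [-0.2, 0.2, 0.7]
opening: 0.0932
gripper_force: 0.0
```

Call:
arm_command:
  increments:
    - [0,0,0,0,0,0]
    - [0,0,0,0,0,0]
    - [0,0,0,0,0,0]
    - [0,0,0,0,0,0]
    - [0,0,0,0,0,0]

```text
t: 3.28
tool_pos: [0.5654, -0.3724, 0.3117]
orientation: [0.759, 3.047, -0.001]
force: [1.0, 0.5, -0.2]
opening: 0.0929
gripper_force: 0.0
```

Run:
```python
from h import *
c=snap('wrist','w2.png'); s=read_state(); print(s['t'],s['tool_pos'],s['orientation'],s['force'])
im=c['image'].astype(int); m=((im.min(2)>150)&(im.max(2)-im.min(2)<25)).astype(np.uint8)
n,l,st,ce=cv2.connectedComponentsWithStats(m)
for i in range(1,n):
    if st[i,4]>300: print(st[i],ce[i],px2w(c,*ce[i],.042))
```

```text
3.325 [ 0.5653213  -0.37250317  0.31146109] [ 7.59521966e-01  3.04752656e+00 -5.80228800e-04] [ 0.01132187 -1.40427903  0.07234342]
[    0     0   640   271 84569] [292.30700375 138.12529414] [ 0.50844139 -0.36993498  0.042     ]
[ 202    0   87   91 6824] [245.97201055  41.96028722] [ 0.42798902 -0.36567085  0.042     ]
[453   0  67  45 743] [479.92328398  18.86271871] [ 0.49688076 -0.20042237  0.042     ]
[ 534    0  106   59 2564] [583.67394696  14.56708268] [ 0.53064117 -0.12783906  0.042     ]
[ 466   47   66  108 2087] [497.93052228 102.10781025] [ 0.56093084 -0.20914933  0.042     ]
[311 147  23  27 394] [323.38832487 157.54060914] [ 0.53469963 -0.35477237  0.042     ]
[312 177  28  17 338] [324.57988166 185.94674556] [ 0.55681718 -0.36529633  0.042     ]
[ 237  304  204   53 6253] [334.31137054 322.24548217] [ 0.68242436 -0.42069447  0.042     ]
```

View pics/w2.png

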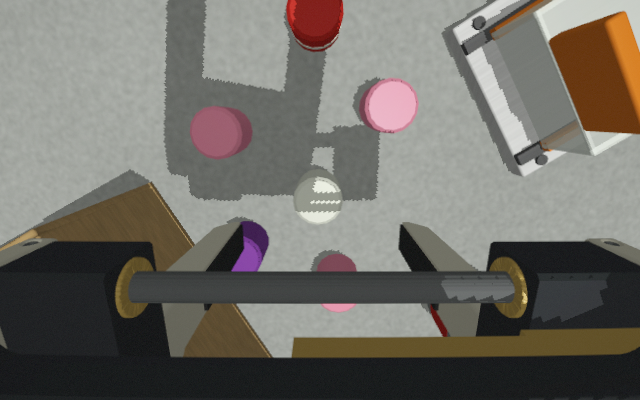

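The white cap sits at about (319,197) between the open fingers, with purple at (250,248), pink at (390,105), (222,132) and (337,285), and red at (315,22).

Run:
```python
from h import *
c=load('w2.png'); P=px2w(c,319,197,.042); print(P)
for u in [(319,172),(319,222),(294,197),(343,197)]: print(px2w(c,*u,.042))
# predicted silhouette for a cap at centre (x,y)
for x,y in((.5645,-.3745),(P[0],P[1])):
    a=np.linspace(0,6.28,60); q=np.array([w2px(c,[x+.022*np.cos(t),y+.022*np.sin(t),z]) for t in a for z in(0,.042)]); print(x,y,q.min(0),q.max(0))
im=c['image'][165:230:5,319]; print(im.tolist())
print(rel([P[0],P[1],.029+.167]))
```

```text
[ 0.56325872 -0.37416363  0.042     ]
[ 0.54383641 -0.3638135   0.042     ]
[ 0.58355248 -0.38497869  0.042     ]
[ 0.5530844  -0.39333012  0.042     ]
[ 0.57302606 -0.35576546  0.042     ]
0.5645 -0.3745 [294.04065281 165.50200266] [344.63313644 222.24841021]
0.5632587153007844 -0.3741636349945117 [293.67912302 164.24081096] [344.33409857 220.91426729]
[[168, 171, 165], [118, 122, 113], [118, 121, 112], [196, 199, 188], [234, 237, 225], [233, 237, 225], [147, 152, 140], [191, 194, 182], [149, 152, 140], [148, 153, 141], [230, 233, 221], [229, 232, 220], [163, 166, 160]]
(array([ 0.0057, -0.0121,  0.5773]), array([0., 0., 0.]))
```

Call:
arm_command:
  increments:
    - [0.003,-0.01,0.1,0,0,0]
    - [0.003,-0.01,0.22,0,0,0]
    - [0.003,-0.01,0.36,0,0,0]
    - [0.003,-0.01,0.48,0,0,0]
    - [0.003,-0.01,0.55,0,0,0]
  fingers: -0.4

```text
t: 3.95
tool_pos: [0.5627, -0.3738, 0.1974]
orientation: [-0.76, -3.045, -0.002]
force: [-0.3, 0.9, -0.5]
opening: 0.0652
gripper_force: 0.0
```

Call:
arm_command:
  increments:
    - [0,0,0,0,0,0]
    - [0,0,0,0,0,0]
    - [0,0,0,0,0,0]
    - [0,0,0,0,0,0]
    - [0,0,0,0,0,0]
  fingers: 1
  force: 15

```text
t: 4.58
tool_pos: [0.5643, -0.3748, 0.2022]
orientation: [0.76, 3.046, -0.002]
force: [-1.7, -0.3, 7.1]
opening: 0.0438
gripper_force: 15.0
```

Call:
arm_command:
  increments:
    - [0,0,0,0,0,0]
    - [0,0,0,0,0,0]
    - [0,0,0,0,0,0]
    - [0,0,-0.02,0,0,0]
    - [0,0,-0.05,0,0,0]

```text
t: 5.2
tool_pos: [0.5635, -0.3742, 0.2104]
orientation: [-0.76, -3.047, -0.001]
force: [0.4, 0.1, -0.4]
opening: 0.0433
gripper_force: 15.0
```

Call:
arm_command:
  increments:
    - [0,0,-0.2,0,0,0]
    - [0,0,-0.48,0,0,0]
    - [0.1,0.17,-0.72,0,0,0]
    - [0.2,0.36,-0.9,0,0,0]
    - [0.32,0.56,-0.9,0,0,0]

```text
t: 5.82
tool_pos: [0.5605, -0.2449, 0.3958]
orientation: [0.76, 3.041, -0.003]
force: [0.4, 0.8, -0.5]
opening: 0.0436
gripper_force: 15.0
```

Call:
arm_command:
  increments:
    - [0.12,0.21,0,0,0,0.058]
    - [0.24,0.42,0,0,0,0.116]
    - [0.36,0.63,0,0,0,0.174]
    - [0.48,0.84,0,0,0,0.232]
    - [0.587,1.0,0,0,0,0.29]

```text
t: 6.45
tool_pos: [0.5498, -0.0119, 0.391]
orientation: [-2.03, -2.397, -0.0]
force: [0.4, -0.4, 0.0]
opening: 0.0438
gripper_force: 15.0
```

Call:
arm_command:
  increments:
    - [0,0,0,0,0,0.028]
    - [0,0,0,0,0,0.028]
    - [0,0,0,0,0,0.028]
    - [0,0,0,0,0,0.028]
    - [0,0,0,0,0,0.028]

```text
t: 7.08
tool_pos: [0.5502, -0.0142, 0.3907]
orientation: [-2.128, -2.311, 0.0]
force: [-0.4, 0.2, -1.3]
opening: 0.0438
gripper_force: 15.0
```

Run:
```python
from h import *
c=snap('wrist','w3.png'); s=read_state(); print(s['t'],s['tool_pos'],s['force'],s['opening'],R.from_rotvec(s['orientation']).as_matrix().round(3))
```

```text
7.125 [ 0.55021468 -0.01414202  0.39068028] [-0.39361098 -0.21993912 -0.26822219] 0.043545625229665534 [[-0.082  0.997 -0.   ]
 [ 0.997  0.082  0.   ]
 [ 0.    -0.    -1.   ]]
```

View pics/w3.png

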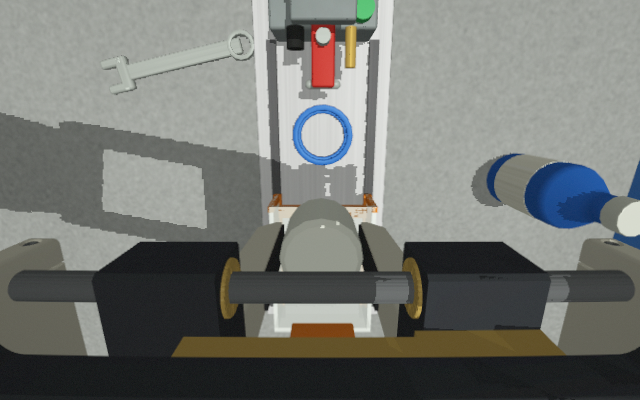

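The nest ring is clear at (322,135), the red pawl at (322,55), and the cap is held upright in the fingers at (320,240).

Run:
```python
from h import *
c=load('w3.png'); im=c['image'].astype(int)
m=((im[...,2]>im[...,0]+60)).astype(np.uint8); m[:,:280]=0; m[:,365:]=0
cnt,_=cv2.findContours(m,cv2.RETR_EXTERNAL,cv2.CHAIN_APPROX_NONE); k=max(cnt,key=cv2.contourArea)
W=np.array([px2w(c,*p[0],.03)[:2] for p in k]); x0,y0=W.mean(0)
A=np.c_[2*W,np.ones(len(W))]; s=np.linalg.lstsq(A,(W**2).sum(1),rcond=None)[0]; print('nest',s[:2],'r',np.sqrt(s[2]+s[0]**2+s[1]**2))
# compare top camera
c2=load('top.png'); i2=c2['image'].astype(int); m=((i2[...,2]>i2[...,0]+60)).astype(np.uint8); m[:195]=0;m[225:]=0;m[:,:295]=0;m[:,330:]=0
v,u=np.nonzero(m); print('top nest',px2w(c2,(u.min()+u.max())/2,(v.min()+v.max())/2,.03))
# bed edges in wrist view: z=.02
g=im.mean(2)
for v in(100,150,190):
    r=g[v]; d=np.abs(np.diff(r)); 
    L=[u for u in range(235,285) if d[u]>25]; Rr=[u for u in range(360,405) if d[u]>25]; print(v,L,Rr)
    if L and Rr: print(px2w(c,min(L)+.5,v,.02),px2w(c,max(Rr)+.5,v,.02))
print(np.degrees(np.arctan2(.082,.997)))
```

```text
nest [0.54712093 0.03356983] r 0.03282926413780662
top nest [0.54609541 0.03398877 0.03      ]
100 [256, 267, 268, 277, 278] [364, 365, 366, 375, 376, 387, 388]
[0.47034517 0.06585694 0.02      ] [0.61848214 0.0781762  0.02      ]
150 [258, 269, 270, 278, 279] [363, 364, 373, 374, 385]
[0.47441138 0.00988296 0.02      ] [0.62268804 0.02221015 0.02      ]
190 [271, 272, 280] [361, 362, 363, 372, 383]
[ 0.49163178 -0.03711493  0.02      ] [ 0.62684805 -0.02587287  0.02      ]
4.701808314957851
```

Run:
```python
from h import *
c=load('w3.png'); n=np.array([.547,.034]); t=np.radians(4.5); ys=np.array([-np.sin(t),np.cos(t)])
for z in(.08,.1,.12):
    print(z,[round(float((px2w(c,*p,z)[:2]-n)@ys),3) for p in((322,88),(350,68),(295,48),(322,28))])
print(rel([.547,.034,.2205]))
c=load('top.png'); 
for z in (.08,.1,.12): print(z,[round(float((px2w(c,*p,z)[:2]-n)@ys),3) for p in((300,211),)])
```

```text
0.08 [0.046, 0.063, 0.08, 0.096]
0.1 [0.044, 0.06, 0.076, 0.091]
0.12 [0.042, 0.057, 0.072, 0.086]
(array([0.2412, 0.0039, 0.8509]), array([0., 0., 0.]))
0.08 [0.039]
0.1 [0.039]
0.12 [0.038]
```

Call:
arm_command:
  increments:
    - [0.06,0,0,0,0,0]
    - [0.16,0.002,0.1,0,0,0]
    - [0.24,0.004,0.3,0,0,0]
    - [0.24,0.004,0.5,0,0,0]
    - [0.24,0.004,0.6,0,0,0]

```text
t: 7.75
tool_pos: [0.5452, 0.0359, 0.2663]
orientation: [-2.123, -2.31, 0.005]
force: [0.4, -0.2, -0.4]
opening: 0.0436
gripper_force: 15.0
```

Call:
arm_command:
  increments:
    - [0,0,0.04,0,0,0]
    - [0,0,0.08,0,0,0]
    - [0,0,0.12,0,0,0]
    - [0,0,0.15,0,0,0]
    - [0,0,0.15,0,0,0]

```text
t: 8.38
tool_pos: [0.5469, 0.0341, 0.2404]
orientation: [-2.128, -2.311, 0.0]
force: [-0.2, 0.4, -1.0]
opening: 0.0437
gripper_force: 15.0
```

Run:
```python
from h import *
P=[]
for i in range(4):
    read_camera('top') if i<3 else None; P.append(read_state()['tool_pos'])
print(np.mean(P,0),np.std(P,0))
c=snap('wrist','w4.png');
```

```text
[0.5471845  0.0340389  0.24104851] [6.22517418e-05 6.20440100e-06 1.45218456e-04]
```

View pics/w4.png

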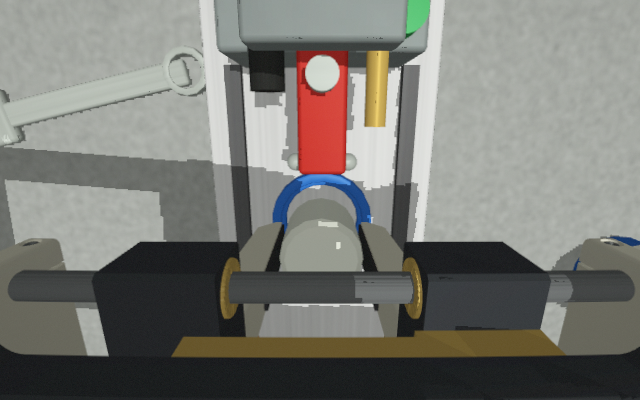

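The cap at (321,240) is centred over the nest ring at (322,215), clear of the pawl tip at (322,172). I lower it.

Call:
arm_command:
  increments:
    - [0,0,0.025,0,0,0]
    - [0,0,0.05,0,0,0]
    - [0,0,0.075,0,0,0]
    - [0,0,0.095,0,0,0]
    - [0,0,0.095,0,0,0]

```text
t: 9.2
tool_pos: [0.547, 0.0342, 0.2217]
orientation: [-2.127, -2.311, 0.0]
force: [-2.5, 0.7, 2.2]
opening: 0.0436
gripper_force: 15.0
```

Call:
arm_command:
  increments:
    - [0,0,0.005,0,0,0]
    - [0,0,0.005,0,0,0]
    - [0,0,0.005,0,0,0]
    - [0,0,0.005,0,0,0]
    - [0,0,0.005,0,0,0]

```text
t: 9.82
tool_pos: [0.547, 0.0342, 0.2216]
orientation: [-2.127, -2.311, 0.0]
force: [-6.5, 1.2, 10.5]
opening: 0.0434
gripper_force: 15.0
```

Call:
arm_command:
  increments:
    - [0,0,0,0,0,0]
    - [0,0,0,0,0,0]
    - [0,0,0,0,0,0]
    - [0,0,0,0,0,0]
    - [0,0,0,0,0,0]
  fingers: -0.4

```text
t: 10.45
tool_pos: [0.547, 0.0341, 0.2206]
orientation: [-2.128, -2.311, 0.0]
force: [0.2, -0.6, -0.6]
opening: 0.0651
gripper_force: 0.0
```

Call:
arm_command:
  increments:
    - [0,0,-0.03,0,0,0]
    - [0,0,-0.1,0,0,0]
    - [0,0,-0.25,0,0,0]
    - [0,0,-0.5,0,0,0]
    - [0,0,-0.75,0,0,0]

```text
t: 11.08
tool_pos: [0.5468, 0.0341, 0.3733]
orientation: [2.127, 2.311, 0.001]
force: [0.2, 0.3, -0.1]
opening: 0.0653
gripper_force: 0.0
```

Run:
```python
from h import *
c=load('top.png'); n=np.array([.547,.034]); t=np.radians(4.5); ys=np.array([-np.sin(t),np.cos(t)]); xs=np.array([ys[1],-ys[0]])
im=c['image'].astype(int); o=(im[...,0]>180)&(im[...,1]<150)&(im[...,2]<80); o[:,:372]=0;o[:,392:]=0;o[:170]=0;o[230:]=0
v,u=np.nonzero(o); 
for p in zip(u,v): pass
Q=np.array([px2w(c,a,b,.122)[:2]-n for a,b in zip(u,v)]); print('handle top y',(Q@ys).min(),(Q@ys).max(),'x',(Q@xs).min(),(Q@xs).max())
F=[(px2w(c,295+(a-400)/4,155+b/4,.08)[:2]-n) for a,b in((553,140),(565,280),(740,265))]; print('front',[(f@ys,f@xs) for f in F])
k=snap('top','top2.png'); w=snap('wrist','w5.png')
i=np.hstack([cv2.resize(w['image'][100:260,240:400],(400,400)),cv2.resize(k['image'][175:245,255:325],(400,400))]); cv2.imwrite('pics/crop2.png',i[:,:,::-1])
```

```text
handle top y -0.21638300440682587 -0.20682611307190185 x -0.030930256381107357 0.034373645079192244
front [(np.float64(-0.07189811004597105), np.float64(0.05121323704081)), (np.float64(-0.06995595778480632), np.float64(-0.0601187112793843)), (np.float64(-0.2080938758817959), np.float64(-0.06191694757717654))]
```

View pics/crop2.png

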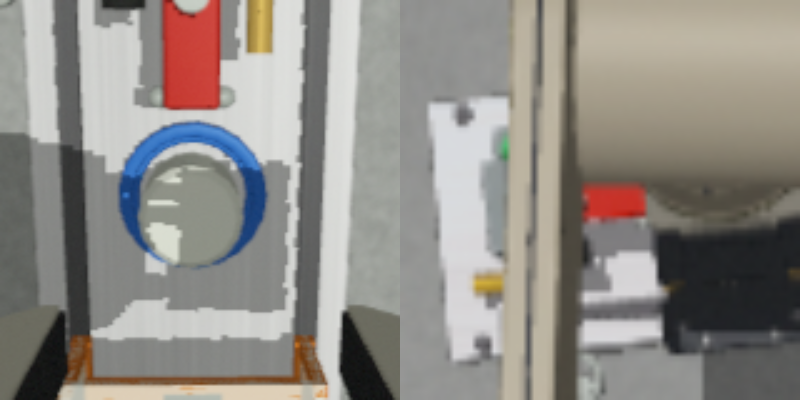

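The cap stands upright in the blue nest, at (190,205) in the left half of the crop. Next I go behind the handle with closed fingers.

Call:
arm_command:
  increments:
    - [-0.13,0,0,0,0,0]
    - [-0.27,0,0,0,0,0]
    - [-0.41,0,0,0,0,0]
    - [-0.55,0,0,0,0,0]
    - [-0.66,0,0,0,0,0]
  fingers: 1

```text
t: 11.8
tool_pos: [0.5579, -0.0986, 0.3712]
orientation: [2.128, 2.311, 0.0]
force: [-0.0, -0.6, 0.2]
opening: 0.0193
gripper_force: 0.0
```

Call:
arm_command:
  increments:
    - [-0.13,0,0,0,0,0]
    - [-0.28,0,0,0,0,0]
    - [-0.42,0,0,0,0,0]
    - [-0.54,0,0,0,0,0]
    - [-0.65,0,0,0,0,0]

```text
t: 12.42
tool_pos: [0.5688, -0.2281, 0.3708]
orientation: [-2.128, -2.311, -0.0]
force: [-0.2, -0.9, 0.3]
opening: 0.0008
gripper_force: 0.0
```

Run:
```python
from h import *
w=snap('wrist','w6.png'); s=read_state(); print(s['t'],s['tool_pos'],s['opening'],rel([.547+.26*np.sin(np.radians(4.5)),.034-.26*np.cos(np.radians(4.5)),.276]))
```

```text
12.475 [ 0.56860182 -0.23039404  0.37077294] 0.00023526777479520794 (array([ 0.0271, -0.0039,  0.4738]), array([0., 0., 0.]))
```

View pics/w6.png

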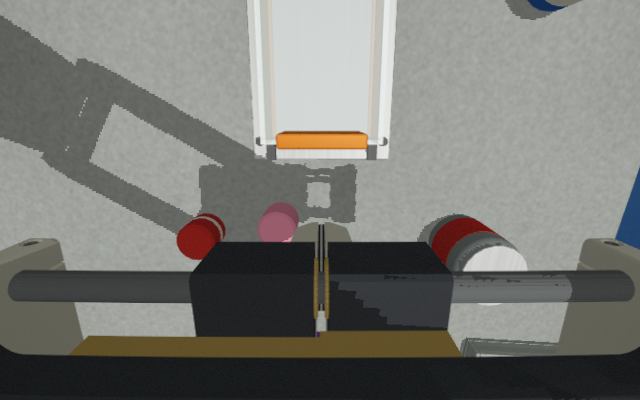

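The orange handle at (322,140) lies straight ahead of the closed fingers, with nothing between. I lower and approach.

Call:
arm_command:
  increments:
    - [0,0,0.1,0,0,0]
    - [0,0,0.22,0,0,0]
    - [0,0,0.34,0,0,0]
    - [0,0,0.44,0,0,0]
    - [0,0,0.474,0,0,0]

```text
t: 13.1
tool_pos: [0.568, -0.2261, 0.2734]
orientation: [-2.125, -2.31, 0.001]
force: [-0.5, -0.3, 1.0]
opening: 0.0004
gripper_force: 0.0
```

Call:
arm_command:
  increments:
    - [0.03,0,0,0,0,0]
    - [0.06,0,0,0,0,0]
    - [0.09,0,0,0,0,0]
    - [0.12,0,0,0,0,0]
    - [0.14,0,0,0,0,0]

```text
t: 13.72
tool_pos: [0.5664, -0.1986, 0.2762]
orientation: [2.127, 2.311, 0.0]
force: [0.6, 0.8, -0.9]
opening: 0.0009
gripper_force: 0.0
```

Call:
arm_command:
  increments:
    - [0.015,0,0,0,0,0]
    - [0.03,0,0,0,0,0]
    - [0.045,0,0,0,0,0]
    - [0.06,0,0,0,0,0]
    - [0.075,0,0,0,0,0]

```text
t: 14.35
tool_pos: [0.5651, -0.1841, 0.2759]
orientation: [2.128, 2.311, -0.0]
force: [-0.1, -1.7, -2.0]
opening: 0.0005
gripper_force: 0.8
```

Call:
arm_command:
  increments:
    - [0.02,0,0,0,0,0]
    - [0.04,0,0,0,0,0]
    - [0.06,0,0,0,0,0]
    - [0.08,0,0,0,0,0]
    - [0.1,0,0,0,0,0]

```text
t: 14.98
tool_pos: [0.5635, -0.1639, 0.276]
orientation: [2.128, 2.311, 0.0]
force: [-0.5, -1.6, -0.6]
opening: 0.0008
gripper_force: 0.8
```

Call:
arm_command:
  increments:
    - [0.025,0,0,0,0,0]
    - [0.05,0,0,0,0,0]
    - [0.075,0,0,0,0,0]
    - [0.1,0,0,0,0,0]
    - [0.125,0,0,0,0,0]

```text
t: 15.6
tool_pos: [0.5614, -0.1389, 0.2759]
orientation: [2.128, 2.311, 0.0]
force: [0.3, -1.8, -1.4]
opening: 0.0
gripper_force: 0.9
```

Call:
arm_command:
  increments:
    - [0.022,0,0,0,0,0]
    - [0.044,0,0,0,0,0]
    - [0.066,0,0,0,0,0]
    - [0.088,0,0,0,0,0]
    - [0.11,0,0,0,0,0]

```text
t: 16.23
tool_pos: [0.5596, -0.1171, 0.276]
orientation: [2.128, 2.311, 0.0]
force: [1.0, -0.8, -1.2]
opening: 0.0004
gripper_force: 0.9
```

Call:
arm_command:
  increments:
    - [0.01,0,0,0,0,0]
    - [0.02,0,0,0,0,0]
    - [0.03,0,0,0,0,0]
    - [0.04,0,0,0,0,0]
    - [0.05,0,0,0,0,0]

```text
t: 16.85
tool_pos: [0.5588, -0.1073, 0.276]
orientation: [2.128, 2.311, 0.0]
force: [0.9, -1.5, -0.3]
opening: 0.0005
gripper_force: 0.8
```

Call:
arm_command:
  increments:
    - [0.008,0,0,0,0,0]
    - [0.016,0,0,0,0,0]
    - [0.024,0,0,0,0,0]
    - [0.032,0,0,0,0,0]
    - [0.04,0,0,0,0,0]

```text
t: 17.48
tool_pos: [0.5581, -0.0993, 0.2759]
orientation: [2.128, 2.311, -0.0]
force: [1.0, -0.7, 0.2]
opening: 0.0003
gripper_force: 0.8
```

Call:
arm_command:
  increments:
    - [0.008,0,0,0,0,0]
    - [0.016,0,0,0,0,0]
    - [0.024,0,0,0,0,0]
    - [0.032,0,0,0,0,0]
    - [0.04,0,0,0,0,0]

```text
t: 18.1
tool_pos: [0.5575, -0.0914, 0.2759]
orientation: [2.128, 2.311, 0.0]
force: [1.8, -0.6, -0.3]
opening: 0.0007
gripper_force: 0.8
```

Call:
arm_command:
  increments:
    - [0.008,0,0,0,0,0]
    - [0.016,0,0,0,0,0]
    - [0.024,0,0,0,0,0]
    - [0.032,0,0,0,0,0]
    - [0.04,0,0,0,0,0]

```text
t: 18.73
tool_pos: [0.5568, -0.0834, 0.276]
orientation: [2.128, 2.311, 0.0]
force: [1.7, -0.9, -1.3]
opening: 0.0005
gripper_force: 0.8
```

Call:
arm_command:
  increments:
    - [0.006,0,0,0,0,0]
    - [0.012,0,0,0,0,0]
    - [0.018,0,0,0,0,0]
    - [0.024,0,0,0,0,0]
    - [0.03,0,0,0,0,0]

```text
t: 19.35
tool_pos: [0.5563, -0.0774, 0.2759]
orientation: [-2.128, -2.311, -0.0]
force: [0.9, -1.1, -0.6]
opening: 0.0005
gripper_force: 0.8
```

Call:
arm_command:
  increments:
    - [0.006,0,0,0,0,0]
    - [0.012,0,0,0,0,0]
    - [0.018,0,0,0,0,0]
    - [0.024,0,0,0,0,0]
    - [0.03,0,0,0,0,0]

```text
t: 19.98
tool_pos: [0.5558, -0.0714, 0.2759]
orientation: [2.128, 2.311, -0.0]
force: [0.9, -2.5, -0.2]
opening: 0.0006
gripper_force: 0.8
```

Call:
arm_command:
  increments:
    - [0.006,0,0,0,0,0]
    - [0.012,0,0,0,0,0]
    - [0.018,0,0,0,0,0]
    - [0.024,0,0,0,0,0]
    - [0.03,0,0,0,0,0]

```text
t: 20.6
tool_pos: [0.5554, -0.0666, 0.276]
orientation: [2.127, 2.31, -0.002]
force: [2.7, -9.0, -1.0]
opening: 0.0005
gripper_force: 4.4
```

Call:
arm_command:
  increments:
    - [0.004,0,0,0,0,0]
    - [0.008,0,0,0,0,0]
    - [0.012,0,0,0,0,0]
    - [0.016,0,0,0,0,0]
    - [0.02,0,0,0,0,0]

```text
t: 21.22
tool_pos: [0.555, -0.0627, 0.276]
orientation: [2.127, 2.309, -0.002]
force: [2.2, -8.9, -1.9]
opening: 0.0003
gripper_force: 4.6
```

Call:
arm_command:
  increments:
    - [0.004,0,0,0,0,0]
    - [0.008,0,0,0,0,0]
    - [0.012,0,0,0,0,0]
    - [0.016,0,0,0,0,0]
    - [0.02,0,0,0,0,0]

```text
t: 21.85
tool_pos: [0.5547, -0.0589, 0.276]
orientation: [2.127, 2.309, -0.003]
force: [2.7, -11.4, -1.7]
opening: 0.0005
gripper_force: 5.5
```

Call:
arm_command:
  increments:
    - [0.003,0,0,0,0,0]
    - [0.006,0,0,0,0,0]
    - [0.009,0,0,0,0,0]
    - [0.012,0,0,0,0,0]
    - [0.015,0,0,0,0,0]

```text
t: 22.48
tool_pos: [0.5545, -0.0562, 0.276]
orientation: [2.127, 2.308, -0.003]
force: [3.4, -12.3, -2.7]
opening: 0.0005
gripper_force: 6.1
```

Call:
arm_command:
  increments:
    - [0.002,0,0,0,0,0]
    - [0.004,0,0,0,0,0]
    - [0.006,0,0,0,0,0]
    - [0.008,0,0,0,0,0]
    - [0.01,0,0,0,0,0]

```text
t: 23.1
tool_pos: [0.5543, -0.0542, 0.276]
orientation: [2.127, 2.309, -0.003]
force: [3.0, -9.6, -1.8]
opening: 0.0007
gripper_force: 5.5
```

Now on the tooth, easing.

Call:
arm_command:
  increments:
    - [0.002,0,0,0,0,0]
    - [0.004,0,0,0,0,0]
    - [0.006,0,0,0,0,0]
    - [0.008,0,0,0,0,0]
    - [0.01,0,0,0,0,0]

```text
t: 23.72
tool_pos: [0.5541, -0.0517, 0.276]
orientation: [2.127, 2.309, -0.002]
force: [2.1, -9.0, -1.4]
opening: 0.0002
gripper_force: 4.3
```

Call:
arm_command:
  increments:
    - [0.001,0,0,0,0,0]
    - [0.002,0,0,0,0,0]
    - [0.004,0,0,0,0,0]
    - [0.005,0,0,0,0,0]
    - [0.006,0,0,0,0,0]

```text
t: 24.35
tool_pos: [0.5541, -0.0505, 0.276]
orientation: [2.127, 2.309, -0.002]
force: [2.1, -9.0, -1.7]
opening: 0.0004
gripper_force: 4.4
```

Call:
arm_command:
  increments:
    - [0.001,0,0,0,0,0]
    - [0.002,0,0,0,0,0]
    - [0.004,0,0,0,0,0]
    - [0.005,0,0,0,0,0]
    - [0.006,0,0,0,0,0]

```text
t: 24.98
tool_pos: [0.5539, -0.0491, 0.276]
orientation: [2.127, 2.31, -0.002]
force: [1.6, -6.6, -2.3]
opening: 0.001
gripper_force: 3.4
```

Call:
arm_command:
  increments:
    - [0,0,0,0,0,0]
    - [0,0,0,0,0,0]
    - [0,0,0,0,0,0]
    - [0,0,0,0,0,0]
    - [0,0,0,0,0,0]

```text
t: 25.6
tool_pos: [0.5539, -0.049, 0.276]
orientation: [2.127, 2.31, -0.002]
force: [2.3, -6.9, -2.2]
opening: 0.0006
gripper_force: 3.5
```

Run:
```python
from h import *
F=[];g=[];p=[]
for i in range(5):
    c=read_camera('wrist') if i else snap('scene','s7.png'); s=read_state(); F.append(s['force']);g.append(s['gripper_force']);p.append(s['tool_pos'][1])
cv2.imwrite('pics/w7.png',c['image'][:,:,::-1]); np.savez('pics/w7.png.npz',**c)
print(np.mean(F,0),np.std(F,0),g,p)
a=cv2.resize(c['image'][0:240,200:440],(400,400)); q=load('s7.png')['image']; b=cv2.resize(q[160:240,300:380],(400,400),interpolation=2)
cv2.imwrite('pics/crop3.png',np.hstack([a,b])[:,:,::-1])
```

```text
[ 2.36448244 -6.78735036 -1.08487333] [0.41382931 0.76366333 0.26033417] [3.470468670129776, 3.4704869985580444, 3.469826504588127, 3.4698286280035973, 3.4700752794742584] [np.float64(-0.04902412239408867), np.float64(-0.0490241880011695), np.float64(-0.049035327401210006), np.float64(-0.04902709332029148), np.float64(-0.04901593651804216)]
```

View pics/crop3.png

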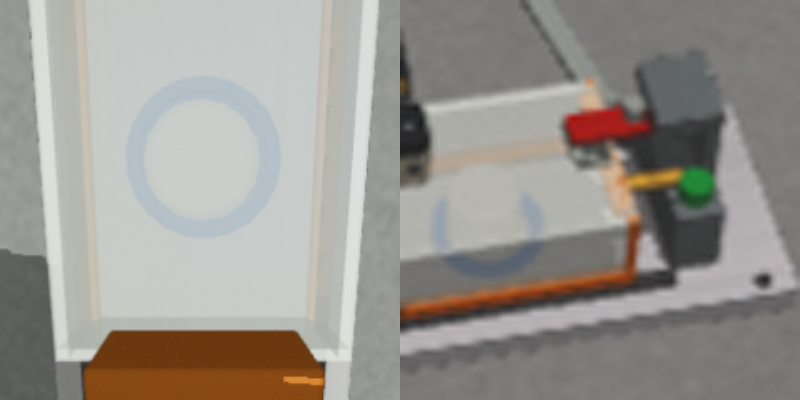

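The crop shows the guard closed over the cap, with the pawl's roller over the guard's front edge region at (590,130). I measure the pawl lift from its red pixels.

Run:
```python
from h import *
for f in('scene.png','s7.png'):
    im=load(f)['image'].astype(int)[170:205,320:365]; r=im[...,0]-np.maximum(im[...,1],im[...,2]); m=r>80
    v,u=np.nonzero(m); w=r[m]; print(f,m.sum(),(u*w).sum()/w.sum(),(v*w).sum()/w.sum(),v.min(),v.max())
    for c0 in(12,16,20,24): print(c0,[ (int(a.min()),int(a.max())) if len(a:=np.nonzero(m[:,c0])[0]) else None])
```

```text
scene.png 68 19.334732046517203 16.009950845222395 13 19
12 [None]
16 [(14, 19)]
20 [(14, 18)]
24 [(15, 17)]
s7.png 68 19.464558598800988 14.484894792523804 12 17
12 [None]
16 [(13, 17)]
20 [(12, 16)]
24 [(13, 16)]
```

Call:
arm_command:
  increments:
    - [0.0005,0,0,0,0,0]
    - [0.001,0,0,0,0,0]
    - [0.0015,0,0,0,0,0]
    - [0.002,0,0,0,0,0]
    - [0.0025,0,0,0,0,0]

```text
t: 26.48
tool_pos: [0.5539, -0.0484, 0.276]
orientation: [2.127, 2.31, -0.001]
force: [2.2, -5.7, -1.0]
opening: 0.0006
gripper_force: 2.9
```

The pawl was still raised by 1.5 px, so it has not clicked yet. I go on in small steps.

```bash
cat > pawl.py <<'E'
from h import *
im=read_camera('scene')['image'].astype(int)[170:205,320:365]; r=im[...,0]-np.maximum(im[...,1],im[...,2]); m=r>80
v,u=np.nonzero(m); w=r[m]; s=read_state(); print('pawl row',(v*w).sum()/w.sum(),'down=16.0',s['t'],s['gripper_force'],s['tool_pos'][1])
E
python3 pawl.py
```

```text
pawl row 16.914556661925083 down=16.0 26.525 2.9478460550308228 -0.048351325818198725
```

Call:
arm_command:
  increments:
    - [0.0006,0,0,0,0,0]
    - [0.0012,0,0,0,0,0]
    - [0.0018,0,0,0,0,0]
    - [0.0024,0,0,0,0,0]
    - [0.003,0,0,0,0,0]

```text
t: 27.15
tool_pos: [0.5538, -0.0476, 0.276]
orientation: [2.127, 2.31, -0.001]
force: [1.5, -5.1, -1.0]
opening: 0.0005
gripper_force: 2.4
```

```bash
python3 pawl.py
```

```text
pawl row 15.853845346763194 down=16.0 27.2 2.368823904544115 -0.047563939260277466
```

```bash
cat > pawl.py <<'E'
from h import *
def red(im):
    im=im.astype(np.float32)[165:205,325:357]; return np.clip(im[...,0]-np.maximum(im[...,1],im[...,2])-40,0,None)
def ctr(r): v,u=np.mgrid[:r.shape[0],:r.shape[1]]; return np.round([(u*r).sum()/r.sum(),(v*r).sum()/r.sum()],2)
a=red(load('scene.png')['image']); print('open',ctr(a)); print('s7',ctr(red(load('s7.png')['image'])))
for i in range(3):
    b=red(read_camera('scene')['image']); print('now',ctr(b),np.round(cv2.phaseCorrelate(a,b,cv2.createHanningWindow(a.shape[::-1],cv2.CV_32F))[0],2))
s=read_state(); print(s['t'],s['gripper_force'],s['tool_pos'][1])
E
python3 pawl.py
```

```text
open [14.67 21.13]
s7 [14.94 19.97]
now [15.13 20.97] [-0.   -1.15]
now [14.95 20.49] [-0.06 -1.25]
now [15.47 21.86] [-0.17 -1.34]
27.35 2.3651498928666115 -0.047562914325036565
```

Call:
arm_command:
  increments:
    - [0.0006,0,0,0,0,0]
    - [0.0012,0,0,0,0,0]
    - [0.0018,0,0,0,0,0]
    - [0.0024,0,0,0,0,0]
    - [0.003,0,0,0,0,0]

```text
t: 27.98
tool_pos: [0.5537, -0.0466, 0.276]
orientation: [2.127, 2.311, -0.0]
force: [2.4, -3.7, -1.7]
opening: 0.0004
gripper_force: 2.4
```

```bash
python3 pawl.py
```

```text
open [14.67 21.13]
s7 [14.94 19.97]
now [15.39 22.47] [0.03 0.11]
now [14.77 21.22] [-0.1   0.02]
now [14.77 21.22] [-0.1  -0.05]
28.125 2.376336380839348 -0.04659889242657659
```

The pawl is back down (shift 0 px) and the push is steady at about 4.5 N, so it has clicked. I back off gently.

Call:
arm_command:
  increments:
    - [-0.004,0,0,0,0,0]
    - [-0.008,0,0,0,0,0]
    - [-0.015,0,0,0,0,0]
    - [-0.03,0,0,0,0,0]
    - [-0.06,0,0,0,0,0]

```text
t: 28.75
tool_pos: [0.5547, -0.0586, 0.2759]
orientation: [-2.127, -2.312, 0.0]
force: [0.3, 0.8, -0.9]
opening: 0.0005
gripper_force: 0.0
```

```bash
python3 pawl.py
python3 - <<'E'
from h import *
print(read_state()['force'])
def rear(c):
    im=c['image'].astype(int); o=(im[...,0]>im[...,2]+70)&(im[...,0]>90)&(im[...,1]<im[...,0]*.75); o[250:]=0; v,u=np.nonzero(o&(abs(np.arange(640)-321)<30)[None]); return v.min(),v.max()
for f in('w7.png',): c=load(f); r=rear(c); print(f,r,px2w(c,321,r[0],.122))
c=snap('wrist','w8.png'); r=rear(c); print(r,px2w(c,321,r[0],.122))
E
```

```text
open [14.67 21.13]
s7 [14.94 19.97]
now [15.75 23.11] [0.02 0.16]
now [15.75 23.12] [0.03 0.17]
now [15.75 23.12] [0.15 0.1 ]
28.9 0.0 -0.05889097058492372
[ 0.41473036 -0.29221885  0.42781184]
w7.png (np.int64(199), np.int64(242)) [ 0.55104506 -0.01831175  0.122     ]
(np.int64(179), np.int64(218)) [ 0.55101986 -0.01842336  0.122     ]
```

Call:
arm_command:
  increments:
    - [-0.1,0,0,0,0,0]
    - [-0.15,0,-0.1,0,0,0]
    - [-0.15,0,-0.25,0,0,0]
    - [-0.15,0,-0.4,0,0,0]
    - [-0.15,0,-0.5,0,0,0]

```text
t: 29.58
tool_pos: [0.5575, -0.0892, 0.3792]
orientation: [2.127, 2.308, 0.002]
force: [0.8, 0.6, 0.4]
opening: 0.0003
gripper_force: 0.0
```

```bash
python3 pawl.py | tail -2; python3 -c "
from h import *
print(close_job())"
```

```text
now [15.76 23.12] [0.12 0.11]
29.725 0.0 -0.08875823518893844
the job is handed in; nothing more can be done
None
```

The white cap stands upright in the blue nest, the guard is latched shut and stayed shut when I let go, and the job was handed in at about 30 s; the highest push I read on the guard was about 13 N.

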